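Find the free lid of the weight box and push it open

TASK

A brass weight is kept under the one lid of the four-lid box that is not blocked. Press gently with the fingertips on the robot's side of the lids, one after another, until you find the one that rocks, and push that lid down until it is fully open; leave it open. Grasp and lift nothing, do not force the blocked lids, and leave the things round the box where they stand.

Things in the scene. Friction and masses are not known exactly. Their poses are not given: they have to be found in the camera images.
- lid_box: Low wooden box fixed to the bench, 125 mm deep (its x), 330 mm long (its y), 70 mm high; four wells in a row along y, each under its own flush lid. Three lids are blocked from inside, one is free; which one varies and cannot be seen. Origin: centre of the underside; +x away from the robot (turned up to 20 degrees), +y left, +z up. Walls 8 mm, partitions 6 mm, wells 64 mm deep.
- lid_1 (a joint): Tilt of the plywood lid farthest left (+y), 105 (box x) x 70 x 8 mm, on an axle along the box's y at box x +20 mm, z 64 mm: 72 mm of lid on the robot's side, 33 mm behind. 0 = shut, 0.72 rad = fully open at its stop. Pressed on the robot's side a free lid dips there and its rear end rises; friction 0.15 N m (about 3 N), stays where left. A blocked lid gives springily, at most 6 mm.
- lid_1_press (a point): Point on the upper face of the lid farthest left (+y), mid-width, 50 mm from the axle towards the robot (22 mm from the near end, behind three dark finger ribs); moves with the lid. Axes as the box's while shut. When fully open it lies about 34 mm below the box's top.
- lid_2 (a joint): Tilt of the plywood lid second from the left, 105 (box x) x 70 x 8 mm, on an axle along the box's y at box x +20 mm, z 64 mm: 72 mm of lid on the robot's side, 33 mm behind. 0 = shut, 0.72 rad = fully open at its stop. Pressed on the robot's side a free lid dips there and its rear end rises; friction 0.15 N m (about 3 N), stays where left. A blocked lid gives springily, at most 6 mm.
- lid_2_press (a point): Point on the upper face of the lid second from the left, mid-width, 50 mm from the axle towards the robot (22 mm from the near end, behind three dark finger ribs); moves with the lid. Axes as the box's while shut. When fully open it lies about 34 mm below the box's top.
- lid_3 (a joint): Tilt of the plywood lid third from the left, 105 (box x) x 70 x 8 mm, on an axle along the box's y at box x +20 mm, z 64 mm: 72 mm of lid on the robot's side, 33 mm behind. 0 = shut, 0.72 rad = fully open at its stop. Pressed on the robot's side a free lid dips there and its rear end rises; friction 0.15 N m (about 3 N), stays where left. A blocked lid gives springily, at most 6 mm.
- lid_3_press (a point): Point on the upper face of the lid third from the left, mid-width, 50 mm from the axle towards the robot (22 mm from the near end, behind three dark finger ribs); moves with the lid. Axes as the box's while shut. When fully open it lies about 34 mm below the box's top.
- lid_4 (a joint): Tilt of the plywood lid farthest right (-y), 105 (box x) x 70 x 8 mm, on an axle along the box's y at box x +20 mm, z 64 mm: 72 mm of lid on the robot's side, 33 mm behind. 0 = shut, 0.72 rad = fully open at its stop. Pressed on the robot's side a free lid dips there and its rear end rises; friction 0.15 N m (about 3 N), stays where left. A blocked lid gives springily, at most 6 mm.
- lid_4_press (a point): Point on the upper face of the lid farthest right (-y), mid-width, 50 mm from the axle towards the robot (22 mm from the near end, behind three dark finger ribs); moves with the lid. Axes as the box's while shut. When fully open it lies about 34 mm below the box's top.
- chalk: Bystander: stick of white chalk, 62 x 12 x 12 mm, lying beyond the box. Origin: centre of its underside.
- battery: Bystander: flat blue and yellow battery standing upright, 22 x 74 x 62 mm, to the left of the box. Origin: centre of its underside.
- stopper: Bystander: red rubber stopper, 32 mm across, 28 mm high, between box and robot. Origin: centre of its underside.
- bar_magnet: Bystander: bar magnet lying flat, 80 x 16 x 10 mm, to the right of the box. Origin: centre of its underside.

How it is judged:
By the outcome, as a careful person would: the job done as asked, in the order asked, and still so for the second after the job is handed in, with the robot touching nothing.
It also fails if it takes over 42 s, if anything falls off the work surface, if the arm or the gripper's body presses on something with over 40 N, if the wrist force passes 120 N, or if a joint passes its speed limit or range.

ROBOT

A 6-joint arm with a two-finger parallel gripper is mounted at the origin on a cart in front of the work surface, level with it; the furniture and walls round the work are solid. World frame = base frame: x ahead of the robot, y to its left, z up, the work surface at z = 0. Lengths are in m, angles in rad, forces in N, time in s.
With the tool pointing down it reaches from about 0.275 to 0.875 m from the base axis. Payload 12.5 kg.
Tool frame: the origin (TCP) lies midway between the tips of the shut fingers; the grasp point (between the pads) lies behind it (env.grip_point_offset is the z of the grasp point in the tool frame, in m); z points along the fingers, y is the line along which they close (so a half turn about z gives the same grasp; the last joint's range is limited). The gripper opens to 85 mm and grips with 20 to 120 N. Pads are 22 mm wide; open, the fingers measure 114 mm over their backs; the gripper's body (76 mm by 85 mm) begins 54 mm behind the grasp point. The pads swing forward as they close: fully open they stand 13 mm farther back than shut.
Start: joints at [1.174, 0.351, 1.652, -0, 1.139, -0.085], TCP at [0.169, 0.523, 0.231] pointing down, gripper open.
Joint ranges: [-2.75, 2.75], [-0.79, 2.1], [0.01, 2.65], [-1.57, 4.71], [0.07, 3.14], [-2.87, 2.87]. Speed limits (rad/s): [2.22, 2.22, 2.79, 3.14, 3.14, 3.14].

INTERFACE

Orientations are given as [roll, pitch, yaw] about the fixed x, y, z axes, in that order (R = Rz(yaw) Ry(pitch) Rx(roll)).
In Python, from plant import env, optics gives the robot as it stands. Calls block until the motion is done:
- env.movep(position, orientation): joint-space move of the TCP to a pose.
- env.servo_line(position, frame=None, rate=0.15, max_force=None): straight line of the TCP; frame=None keeps the orientation; rate is the mean speed in m/s. With max_force (N) it stops when the force on the tool has changed by that much, and returns True; else False.
- env.move_joints(angles): joint-space move.
- env.gripper_open() and env.close_gripper(): open the fingers fully, or close them until they stop; the grip force is fixed at half the most.
- env.sleep(seconds).
- env.ik(position, orientation): joint angles nearest the present ones, or None.
- env.get_obs(): the state.
- optics.camera(name): name is "scene" or "top" or "wrist"; returns a dict with "img" (400x640x3 uint8, blue, green, red), "camera_matrix" (3x3 intrinsics, pixels), "camera_from_world" (4x4, takes a point from world to camera coordinates). Camera axes: x right, y up, looking along -z (the intrinsics and any distortion apply to the point x, -y, -z); pixel columns grow to the right and rows downward; lengths in m; the calibration is good to about 2 mm. A picture is of the moment at which its call begins. There is no depth.
A pose or a line that the arm cannot do raises env.PlanningError and nothing moves.
- env.finish_job(): hands the job in; it is judged then, once.
The state is a dict: "t": time; "qpos": joint angles; "qd": joint speeds; "tau": joint torques, N m; "eef_pos": TCP position; "orientation": TCP orientation; "wrist_force": force on the tool from outside, world axes, zero at the start; "wrist_torque": the same for the moment, N m; "grip_width": finger opening in m; "finger_force": force on a finger pad.
Only numpy, scipy, OpenCV 4.12 (cv2) and the standard library are available. Lean on these libraries where they do the work, as an engineer would, in place of code of your own. Each camera call takes 0.05 s, during which the arm holds its last target. There are 200 camera calls.

## Working session

There is one attempt and no reset: what is moved stays moved. The work goes in short steps, each a Python script; the robot and the scene stay as the last script left them, time stands still between calls to the robot, and variables do not carry over. Pictures are saved under pics/ and viewed, at most 10 in all, crops included, and the job is handed in when it is done.

```bash
mkdir -p pics
python3 - <<'E'
from plant import env, optics
import cv2, numpy as np
for n in ("top","scene"):
    c=optics.camera(n); cv2.imwrite(f"pics/{n}0.png",c["img"])
    print(n,c.keys(),c["camera_matrix"].tolist(),np.round(c["camera_from_world"],3).tolist())
o=env.get_obs();print(o["t"],o["eef_pos"],o["orientation"],o["wrist_force"],env.grip_point_offset)
E
```

```text
top dict_keys(['img', 'camera_matrix', 'camera_from_world']) [[383.55115964030466, 0.0, 325.82467660498537], [0.0, 383.55115964030466, 201.11291968190056], [0.0, 0.0, 1.0]] [[0.021, -1.0, -0.015, 0.036], [0.985, 0.018, 0.171, -0.578], [-0.17, -0.019, 0.985, -0.891], [0.0, 0.0, 0.0, 1.0]]
scene dict_keys(['img', 'camera_matrix', 'camera_from_world']) [[471.3436453639206, 0.0, 325.1609509826249], [0.0, 471.3436453639206, 192.60020727013136], [0.0, 0.0, 1.0]] [[0.575, -0.818, 0.002, -0.293], [0.514, 0.363, 0.777, -0.38], [-0.637, -0.446, 0.629, -0.824], [0.0, 0.0, 0.0, 1.0]]
0.1 [0.16857618 0.52323298 0.23081258] [-3.14057848e+00 -6.61798803e-05  2.82984666e+00] [-0.56013113  0.27714935 -0.32785453] -0.0187
```

View pics/top0.png

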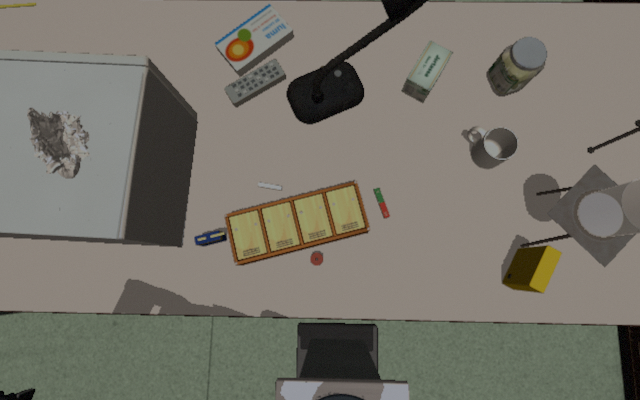

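View pics/scene0.png

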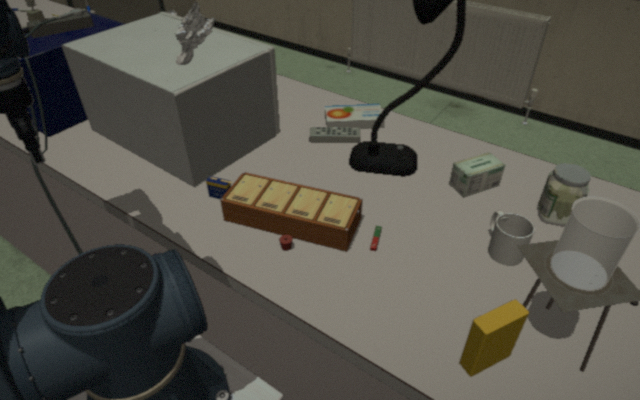

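The top view shows the box at about columns 228–368, rows 183–263, with four pale lids at (248,234), (280,226), (312,218) and (346,209). The stopper is at (317,258), the battery at (210,237), the magnet at (381,203) and the chalk at (270,186). The scene view agrees. A tall grey block stands left of the box.

```bash
cat > h.py <<'E'
import cv2, numpy as np
from plant import env, optics
def ray(c,uv,z):
    T=c["camera_from_world"];R=T[:3,:3];o=-R.T@T[:3,3]
    d=np.linalg.inv(c["camera_matrix"])@[uv[0],uv[1],1]; d=R.T@(d*[1,-1,-1])
    return o+d*(z-o[2])/d[2]
def lids(c,z=0.07):
    hsv=cv2.cvtColor(c["img"],cv2.COLOR_BGR2HSV)
    m=cv2.inRange(hsv,(18,60,110),(35,255,255))
    m=cv2.morphologyEx(m,cv2.MORPH_CLOSE,np.ones((3,3)))
    cs=cv2.findContours(m,cv2.RETR_EXTERNAL,cv2.CHAIN_APPROX_NONE)[0]
    out=[]
    for k in cs:
        if cv2.contourArea(k)<300: continue
        P=np.array([ray(c,p,z)[:2] for p in k[:,0]],np.float32)
        out.append(cv2.minAreaRect(P))
    return out
E
python3 - <<'E'
from h import *
for n in("top","scene"):
    c=optics.camera(n)
    for r in lids(c): print(n,np.round(r[0],4),np.round(r[1],4),round(r[2],1))
E
```

```text
top [ 0.426  -0.4636] [0.0374 0.1074] 62.0
top [0.4904 0.2311] [0.1046 0.0691] 15.7
top [0.5122 0.1541] [0.1047 0.0697] 15.7
top [0.5337 0.0774] [0.1046 0.0689] 15.8
top [0.555  0.0011] [0.1046 0.0692] 15.9
scene [ 0.4826 -0.428 ] [0.0387 0.1101] 61.8
scene [ 0.5562 -0.003 ] [0.107  0.0695] 15.9
scene [0.5346 0.0738] [0.1094 0.0699] 16.0
scene [0.5129 0.1508] [0.1076 0.0701] 16.0
scene [0.4962 0.2294] [0.118  0.0701] 15.9
```

Both views agree to about 3 mm, with lids measuring 105 x 70 mm and yaw 15.8°. I'll shut the fingers, take a retracted path, and probe gently from lid 4 to lid 1.

```bash
cat >> h.py <<'E'
TH=np.radians(15.8); BX=np.array([np.cos(TH),np.sin(TH)]); BY=np.array([-np.sin(TH),np.cos(TH)])
C=np.array([0.5231,0.1148])   # middle of the lid row (lid centres are 80 mm apart)
def press(k,dx=-0.032): 
    return C+BX*dx+BY*(2.5-k)*0.0797
ORI=[np.pi,0,TH]
E
python3 - <<'E'
from h import *
c=optics.camera("top")
print([np.round(ray(c,p,0),3) for p in((183,245),(197,115))])
for k in(1,2,3,4): print(k,press(k),np.round(env.ik([*press(k),0.04],ORI),2))
print(np.round(env.ik([*press(4),.04],[np.pi,0,TH+np.pi]),2))
env.close_gripper()
q=env.get_obs()["qpos"]
env.servo_line([0.17,0.36,0.25],rate=0.25)
env.movep([*press(4),0.16],ORI)
o=env.get_obs();print(o["t"],o["eef_pos"],o["wrist_force"])
env.servo_line([*press(4),0.085],rate=0.12)
f=env.get_obs()["wrist_force"]
h=env.servo_line([*press(4),0.056],rate=0.015,max_force=6)
o=env.get_obs();print(h,o["t"],o["eef_pos"],f,o["wrist_force"])
cv2.imwrite("pics/a.png",optics.camera("top")["img"][120:320,150:450])
E
```

```text
[array([0.466, 0.41 , 0.   ]), array([0.816, 0.401, 0.   ])]
1 [0.45975792 0.22112019] [ 0.36  0.57  1.89 -0.    0.69  1.65]
2 [0.48145866 0.14443142] [ 0.2   0.56  1.91 -0.    0.68  1.49]
3 [0.50315939 0.06774265] [ 0.04  0.57  1.89 -0.    0.68  1.34]
4 [ 0.52486013 -0.00894613] [-0.11  0.59  1.85 -0.    0.71  1.19]
[-0.11  0.59  1.85  0.    0.71 -1.95]
3.7083 [ 0.52484782 -0.00816058  0.1600716 ] [ 0.17798243 -0.08049542  1.02482799]
True 5.6083 [ 0.52466988 -0.0089845   0.06863604] [0.29788206 0.25800325 0.31902249] [-0.70043991  0.17145307  5.39478856]
```

View pics/a.png

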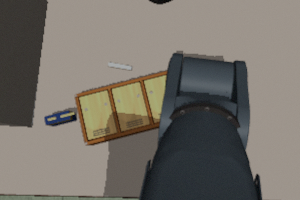

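The arm hides lid 4 in the crop. The fingers stopped at z = 68.6 mm with about 5–6 N, so lid 4 hardly gave. I'll probe the rest the same way.

Run:
```python
from h import *
env.servo_line([*press(4),0.09],rate=0.1)
for k in(3,2,1):
    env.servo_line([*press(k),0.09],rate=0.12)
    env.servo_line([*press(k),0.078],rate=0.06); env.sleep(0.2)
    f=env.get_obs()["wrist_force"][2]
    h=env.servo_line([*press(k),0.056],rate=0.015,max_force=6)
    o=env.get_obs();print(k,h,o["t"],o["eef_pos"],f,o["wrist_force"][2])
    if o["eef_pos"][2]<0.060: break
    env.servo_line([*press(k),0.09],rate=0.1)
```

```text
3 False 9.0083 [0.50338843 0.06777788 0.05609863] -0.06074166324907018 2.8703897348888825
```

Lid 3 rocks: it has dipped 14 mm at about 3 N. I'll push it down to its stop.

Run:
```python
from h import *
h=env.servo_line([*press(3),0.022],rate=0.03,max_force=14)
o=env.get_obs();print(h,o["t"],o["eef_pos"],o["wrist_force"])
env.sleep(0.2)
env.servo_line([*press(3),0.16],rate=0.12)
env.movep([0.30,-0.18,0.28],ORI)
o=env.get_obs();print(o["t"],o["eef_pos"])
c=optics.camera("top");s=optics.camera("scene")
im=np.vstack([cv2.resize(c["img"][160:285,180:420],None,fx=2.5,fy=2.5),cv2.resize(s["img"][150:265,180:420],None,fx=2.5,fy=2.5)])
cv2.imwrite("pics/b.png",im[:600])
for n,c in(("top",c),("scene",s)):
    for r in lids(c): print(n,np.round(r[0],4),np.round(r[1],4),round(r[2],1))
```

```text
True 9.8083 [0.50290822 0.06767376 0.03185164] [-4.83523668 -1.03550386 17.84154005]
12.5167 [ 0.30040376 -0.17976228  0.27971832]
top [ 0.4257 -0.4633] [0.0375 0.1081] 62.0
top [0.4907 0.2311] [0.1052 0.0694] 15.7
top [0.5125 0.1539] [0.1051 0.0703] 15.7
top [0.5361 0.0783] [0.0889 0.0703] 16.3
top [0.5554 0.001 ] [0.1053 0.0694] 15.8
scene [ 0.4786 -0.4288] [0.045  0.1166] 60.4
scene [0.5259 0.1278] [0.1211 0.2861] 15.4
```

View pics/b.png

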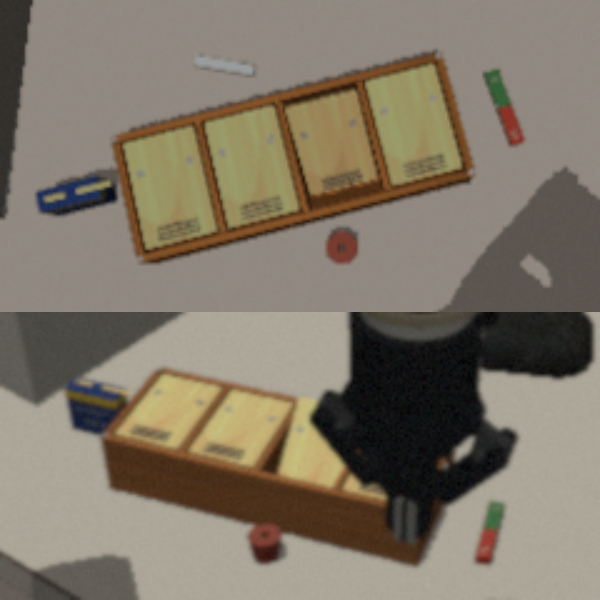

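The top view shows lid 3 tilted, its near end sunk below the rim, and the bystanders undisturbed. I'll check that it is at its stop by touching it at two distances from the axle, since the height difference gives the tilt.

Run:
```python
from h import *
env.movep([*press(3),0.16],ORI)
z=[]
for dx in(-0.020,-0.034):
    p=press(3,dx)
    env.servo_line([*p,0.06],rate=0.12)
    h=env.servo_line([*p,0.018],rate=0.03,max_force=20)
    o=env.get_obs();z.append(o["eef_pos"][2]);print(h,o["t"],o["eef_pos"],o["wrist_force"])
    env.servo_line([*p,0.08],rate=0.12)
print(np.arctan2(z[0]-z[1],.014))
env.servo_line([*press(3),0.16],rate=0.15)
env.movep([0.30,-0.25,0.30],ORI)
s=optics.camera("top");print(env.get_obs()["t"])
for r in lids(s): print(np.round(r[0],4),np.round(r[1],4),round(r[2],1))
cv2.imwrite("pics/c.png",cv2.resize(s["img"][160:285,180:420],None,fx=2.5,fy=2.5))
```

```text
True 15.6417 [0.51483335 0.07102523 0.04286439] [-5.75902134 -0.57067927 15.22971068]
True 17.425 [0.50130669 0.06720083 0.03027672] [-6.59453513 -1.35575639 18.40945943]
0.7323283148466008
20.2167
[ 0.4259 -0.4634] [0.0375 0.1078] 62.0
[0.4907 0.231 ] [0.1051 0.0694] 15.7
[0.5125 0.1539] [0.1052 0.0703] 15.7
[0.5364 0.0791] [0.0882 0.0704] 15.2
[0.5554 0.001 ] [0.1053 0.0694] 15.8
```

View pics/c.png

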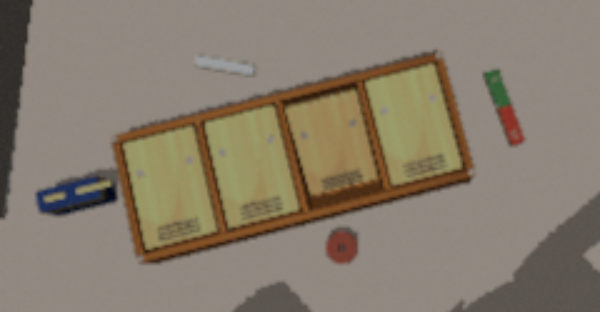

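The measured tilt is about 0.73 rad, against 0.72 rad at the stop, so lid 3 (third from left) is fully open. The other lids and the bystanders have not moved, and the arm is clear.

```bash
python3 -c "
from plant import env
print(env.finish_job())"
```

```text
the job is handed in; nothing more can be done
None
```

Lid 3 (third from the left) was the free one: I pushed it down to its stop, left it open with everything around the box undisturbed, and handed the job in at about 20 s; I pressed lid 4 first and it was blocked, so lids 1 and 2 were never touched.

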